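# Start the tank's filler cap without crossing its threads

### The arm

A 6-joint arm with a two-finger parallel gripper is mounted at the origin on a cart in front of the work surface, level with it; the furniture and walls round the work are solid. World frame = base frame: x ahead of the robot, y to its left, z up, the work surface at z = 0. Lengths are in mm, angles in rad, forces in N, time in s.
With the tool pointing down it reaches from about 300 to 1000 mm from the base axis. Payload 5.1 kg.
Tool frame: the origin (TCP) lies on the centre line of the jaws, within the pads' length; the fingertips stand 11 mm ahead of it and the grasp point (between the pads) lies 8 mm behind it; z points along the fingers, y is the line along which they close (so a half turn about z gives the same grasp; the last joint's range is limited). The gripper opens to 95 mm and grips with 3 to 60 N. Pads are 20 mm wide; open, the fingers measure 119 mm over their backs; the gripper's body (75 mm by 180 mm) begins 59 mm behind the grasp point.
Start: joints at [-1.359, 0.124, 1.65, -0, 1.367, -0.083], TCP at [188.824, -621.957, 225.656] pointing down, gripper open.
Joint ranges: [-2.61, 2.61], [-1.02, 2.33], [0.03, 2.71], [-1.35, 4.49], [0.32, 2.68], [-2.91, 2.91]. Speed limits (rad/s): [2.57, 2.57, 3.14, 3.14, 3.14, 3.14].

### API

Orientations are given as a unit quaternion [w, x, y, z].
In Python, from station import get_obs, viewer, ticket gives the robot as it stands.
- The arm moves only by the tool carry_out, never from a script. Its argument "targets" is one flat list of numbers, 7 for each row, row after row: the turn, a rotation vector about the tool's x, y, z in degrees, then the shift along the tool's x, y, z in units of 25 mm (1.0 is 25 mm), then the finger opening in mm, from 0 to 95.1. In form: [wx, wy, wz, x, y, z, claw, wx, wy, wz, x, y, z, claw, ...]. A call has 1 to 8 rows; each row is the pose to reach, as a shift and turn from the pose commanded when the call began, along the tool's axes at that moment; what a row does not reach only later rows make up. A row lasts 1/10 s, in which the tool goes at most 50 mm and 8.59 degrees, less where a joint would pass 70% of its speed; a pose out of reach is approached as far as the arm can. A call with a gripper value outside its range is refused whole. The fingers move at their own pace and stop on an object; the grip force is fixed at half the most. Time passes only in rows, so rows that repeat a pose let the fingers close. It gives the time, the measured TCP pose, the force, the opening and the grip force at its end, in the units of the state.
- get_obs(): the state, without advancing time (a new reading comes with each control period).
- viewer.camera(name): name is "side" or "top"; returns a dict with "image" (480x640x3 uint8, red, green, blue), "intrinsics" (3x3 intrinsics, pixels), "k1" (the pictures are not rectified: a ray, as slopes to the right and down, at radius r is drawn at 1 + k1 r^2 times it, then the intrinsics apply), "view" (4x4, takes a point from world to camera coordinates). Camera axes: x right, y up, looking along -z (the intrinsics and any distortion apply to the point x, -y, -z); pixel columns grow to the right and rows downward; lengths in mm; the calibration is good to about 2 mm. A picture is of the moment at which its call begins. There is no depth.
- ticket.sign_off(): hands the job in; it is judged then, once.
The state is a dict: "clock": time; "joint_pos": joint angles; "qvel": joint speeds; "tau": joint torques, N m; "ee_pos": TCP position; "ee_rot": TCP orientation; "wrist_force": force on the tool from outside, world axes, zero at the start; "torque": the same for the moment, N m; "grip_width": finger opening in mm; "grip_force": force on a finger pad.
Only numpy, scipy, OpenCV 4.12 (cv2) and the standard library are available. Lean on these libraries where they do the work, as an engineer would, in place of code of your own. Each camera call takes 0.05 s, during which the arm holds its last target. There are 200 camera calls.

### The job

Put the loose black screw cap back on the filler neck of the steel drinks tank and screw it fully home, clockwise. Start it gently: if it binds early, while the cap still stands high, the threads are crossed, so do not force it but turn it back anticlockwise until it drops into its start, then try again. Stop once it is snug, let go of it, and leave the other things where they stand.

Things in the scene. Friction and masses are not known exactly. Their poses are not given: they have to be found in the camera images.
- cap: Loose ribbed black plastic screw cap, a cylinder 56 mm across, 40 mm tall, about 45 g, open side down on the worktop. Origin at its centre, half-way up; z up along its axis. Top 18 mm solid, lower 22 mm a skirt with a 49 mm bore. Grip it across any diameter, at the origin or up to 10 mm above.
- cap_pins (a point): On the cap's axis 15 mm below its centre, at the level of four round pins (4 mm thick) inside the skirt, 90 degrees apart on the cap's +-x and +-y axes, reaching in to 20.8 mm from the axis. They are its thread; any of the four quarter turns will do.
- tank: Steel drinks tank, fixed to the worktop: a low rounded box 130 mm (x) by 160 mm (y), top 60 mm above the worktop, on feet, short outlet on its -x face; it carries the white filler neck. Origin at the centre of its underside, z up.
- mouth (a point): Centre of the filler neck's rim, 98 mm above the worktop, z up along the neck. The neck stands 38 mm out of the tank, 38 mm thick, narrowing to 33 mm at the rim over its top 5 mm. It has four thread ridges 90 degrees apart, 46 mm over all, with four entry gaps between. How they are turned round the neck differs each time and no pose tells it.
- cap_ready (a point): On the neck's axis, 4 mm above the rim: where the cap's centre is when its pins have dropped into the entry gaps (13 degrees of play). From there it screws clockwise (seen from above), with little resistance, sinking about 1 mm in 10 degrees, to home after 55 to 65 degrees.
- cap_home (a point): On the neck's axis, 2 mm below the rim: where the cap's centre is when fully home, its ceiling on the rim; there the turning moment rises. The tube sits in a rubber bush that twists 1 degree per 0.07 N m, so a stop is felt as a steady rise. A press of 3 to 5 N and moments up to 0.35 N m do all through; contact forces of cap and tank stay under 35 N before home, 70 N once home.
- cap_crossed (a point): On the neck's axis, 11 mm above the rim: the highest place of the cap's centre when its pins lie on the ridges (crossed). Turned clockwise it then sinks up to 6 mm and stops hard, well above home. Turned anticlockwise under a light press it climbs back to here, drops into the gap (at most 90 degrees on) and stops at the gap's back.
- jigger: Bystander: steel double-cone jigger, 45 mm across, 78 mm tall; origin at the centre of its underside.
- cup_clear: Bystander: clear plastic cup, 85 mm across, 62 mm tall; origin at the centre of its underside.
- timer: Bystander: small white kitchen timer, 27 x 68 x 66 mm, behind the work; origin at the centre of its underside.
- tin_milk: Bystander: tin can, 75 mm across, 110 mm tall, behind the work; origin at the centre of its underside.
Not all that is in view belongs to the job. What is shaped like the cap but red or yellow is not meant.

How it is judged (in metres and radians):
On the way:
1. the cap is set on the neck, not yet screwed down (horizontal distance between cap and mouth below 0.005 m and z of cap in the frame of mouth between 0.0015 and 0.016 m and contact force between cap and tank above 0.2 N), for 0.1 s.
At the end, for the whole second after the job is handed in: The cap sits fully home on the neck: its origin less than 4 mm from the neck's axis and below the rim's height (home is 2 mm below it, so within 2 mm of home), tilted less than 0.07 rad, and at rest (horizontal distance between cap and mouth below 0.004 m and z of cap in the frame of mouth below 0 m and angle between cap's own z axis and vertical below 0.07 rad and linear speed of cap below 0.01 m/s); the robot touches nothing.
It fails at once if the cap is forced while it still stands high (more than 3 mm above home): over 35 N between cap and tank (contact force between cap and tank above 35 N and z of cap in the frame of mouth above 0.001 m).
It fails at once if the cap is overtightened or jammed: over 70 N between cap and tank (contact force between cap and tank above 70 N).
It fails at once if a bystander (jigger, clear cup, timer or tin) is shifted by more than 30 mm (distance of any of jigger, cup_clear, timer, tin_milk from where it was at the start of the episode above 0.03 m).
It also fails if it takes over 72 s, if anything falls off the work surface, if the arm or the gripper's body presses on something with over 40 N, if the wrist force passes 120 N, or if a joint passes its speed limit or range.

## Working session

There is one attempt and no reset: what is moved stays moved. The work goes in short steps, Python scripts to look and compute and a tool call to move; the robot and the scene stay as the last step left them, time stands still between calls to the robot, and variables do not carry over. Pictures are saved under pics/ and viewed, at most 10 in all, crops included, and the job is handed in when it is done.

Besides the shell and the picture viewer there is one more tool, called after "Emit:" by a JSON object that holds its "fn" and its "kwargs". carry_out: Moves the arm, as the interface text tells. Its arguments: {"type":"object","properties":{"targets":{"type":"array"}},"required":["targets"]}

```bash
mkdir -p pics; cat > h.py <<'E'
import numpy as np, cv2
from station import get_obs, viewer, ticket
def cam(n): return viewer.camera(n)
def ray(c,px):
    K=np.array(c["intrinsics"],float);V=np.array(c["view"],float)
    s=np.array([(px[0]-K[0,2])/K[0,0],(px[1]-K[1,2])/K[1,1]]);u=s.copy()
    for _ in range(30): u=s/(1+c["k1"]*(u@u))
    d=V[:3,:3].T@np.array([u[0],-u[1],-1.]);o=-V[:3,:3].T@V[:3,3]
    return o,d/np.linalg.norm(d)
def onz(c,px,z):
    o,d=ray(c,px);return o+d*(z-o[2])/d[2]
def proj(c,p):
    K=np.array(c["intrinsics"],float);V=np.array(c["view"],float)
    q=V[:3,:3]@np.array(p,float)+V[:3,3];u=np.array([q[0],-q[1]])/-q[2];u=u*(1+c["k1"]*(u@u))
    return u[0]*K[0,0]+K[0,2],u[1]*K[1,1]+K[1,2]
def save(n,im): cv2.imwrite("pics/"+n,cv2.cvtColor(im,cv2.COLOR_RGB2BGR))
E
python3 - <<'E'
from h import *
for n in("side","top"):
    c=cam(n);save(n+"0.png",c["image"]);V=np.array(c["view"]);print(n,(-V[:3,:3].T@V[:3,3]).round(),V[:3,:3].round(2).tolist(),c["k1"])
o=get_obs();print({k:np.round(v,3).tolist() for k,v in o.items()})
E
```

```text
side [ 685.  678. 1267.] [[-0.98, 0.21, -0.01], [-0.19, -0.85, 0.49], [0.1, 0.48, 0.87]] -0.17401510135280476
top [ 438.   64. 1044.] [[0.01, -1.0, 0.01], [0.99, 0.01, 0.12], [-0.12, 0.01, 0.99]] -0.07285408093517275
{'clock': 0.1, 'joint_pos': [-1.359, 0.124, 1.652, -0.0, 1.368, -0.083], 'qvel': [-0.0, 0.001, -0.004, -0.0, 0.0, -0.001], 'tau': [0.0, -41.888, -36.11, 0.078, 0.046, -0.0], 'ee_pos': [188.711, -621.426, 224.533], 'ee_rot': [-0.001, 0.989, 0.147, -0.0], 'wrist_force': [-0.188, -0.576, -0.391], 'torque': [0.031, 0.047, -0.016], 'grip_force': 0.0, 'grip_width': 95.084}
```

View pics/side0.png

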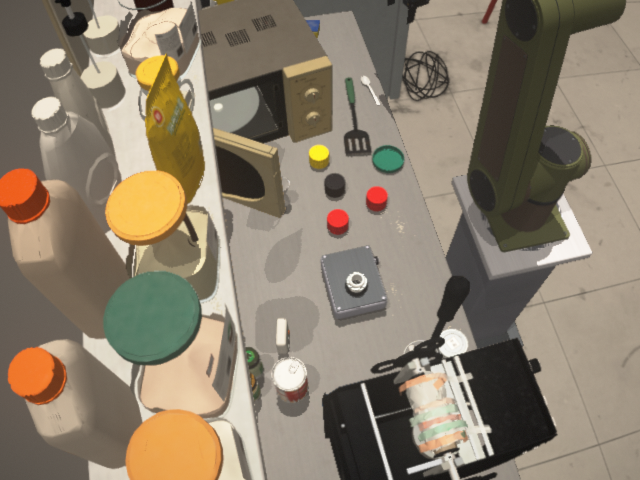

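View pics/top0.png

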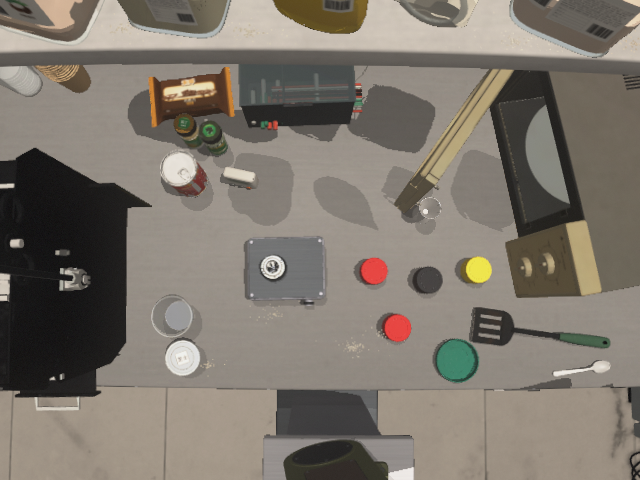

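Side view: the black cap is at (335,185) and the tank neck at (357,283). Top view: the neck is at (272,267), the clear cup at (172,316), the jigger at (430,207), the timer at (240,178) and the tin at (183,170).

Cap-like candidates in the top view are red (374,271), red (397,327), yellow (479,270) and black (428,280). Only the black one fits the description, so I'll confirm it in a crop and measure.

```bash
python3 - <<'E'
from h import *
C={n:cam(n) for n in("side","top")}
a=C["top"]["image"][225:345,220:500]; b=C["side"]["image"][150:310,290:410]
A=cv2.resize(a,None,fx=2.6,fy=2.6,interpolation=3)
t=cv2.resize(C["top"]["image"][245:290,250:295],(270,270),interpolation=3);s=cv2.resize(C["side"]["image"][262:307,335:380],(270,270),interpolation=3)
k=cv2.resize(C["side"]["image"][165:205,315:355],(250,270),interpolation=3)
W=np.zeros((600,800,3),np.uint8);W[:A.shape[0],:A.shape[1]]=A;W[320:590,0:270]=t;W[320:590,275:545]=s;W[320:590,548:798]=k;save("crop1.png",W)
def blob(c,box,f):
    x0,y0,x1,y1=box;im=c["image"][y0:y1,x0:x1].astype(int);m=f(im).astype(np.uint8)
    n,l,st,ce=cv2.connectedComponentsWithStats(m);i=1+st[1:,4].argmax()
    cs,_=cv2.findContours((l==i).astype(np.uint8),cv2.RETR_EXTERNAL,cv2.CHAIN_APPROX_NONE);(e,r)=cv2.minEnclosingCircle(cs[0])
    return ce[i]+[x0,y0],np.array(e)+[x0,y0],r,st[i]
dark=lambda im:im.max(2)<62
white=lambda im:im.min(2)>170
for n,bx in(("top",(405,255,455,305)),("side",(318,168,354,202))):
    r=blob(C[n],bx,dark);print("cap",n,r,[onz(C[n],r[0],z).round(1) for z in(20,30,40)])
for n,bx in(("top",(255,250,292,285)),("side",(340,266,375,300))):
    r=blob(C[n],bx,white);print("neck",n,r,[onz(C[n],r[0],z).round(1) for z in(80,90,98)])
def tri(p,q):
    o1,d1=ray(C["top"],p);o2,d2=ray(C["side"],q);t=np.linalg.lstsq(np.c_[d1,-d2],o2-o1,rcond=None)[0]
    x,y=o1+d1*t[0],o2+d2*t[1];return ((x+y)/2).round(1),np.linalg.norm(x-y).round(1)
print(tri(blob(C["top"],(405,255,455,305),dark)[0],blob(C["side"],(318,168,354,202),dark)[0]),tri(blob(C["top"],(255,250,292,285),white)[0],blob(C["side"],(340,266,375,300),white)[0]))
E
```

```text
cap top (array([416.95049505, 281.54455446]), array([423.5       , 280.08333397]), 12.176179885864258, array([  8,  13,  14,  25, 101], dtype=int32)) [array([ 481. , -163.2,   20. ]), array([ 480.6, -161. ,   30. ]), array([ 480.1, -158.8,   40. ])]
cap side (array([334.25827815, 191.27152318]), array([334., 188.]), 9.848958015441895, array([  7,  16,  19,  14, 151], dtype=int32)) [array([ 489.7, -164.9,   20. ]), array([ 491.2, -158.1,   30. ]), array([ 492.8, -151.4,   40. ])]
neck top (array([272.91039427, 266.56630824]), array([272.5, 266.5]), 11.597513198852539, array([  6,   6,  24,  23, 279], dtype=int32)) [array([505.8, 139.4,  80. ]), array([505.1, 138.6,  90. ]), array([504.6, 138. ,  98. ])]
neck side (array([356.48186528, 280.9015544 ]), array([356.10000038, 280.5       ]), 10.210878372192383, array([  6,   6,  21,  18, 193], dtype=int32)) [array([503.9, 136.5,  80. ]), array([505.4, 141.1,  90. ]), array([506.6, 144.7,  98. ])]
(array([ 485.1, -166.1,   15.1]), np.float64(8.5)) (array([505.1, 139.1,  86. ]), np.float64(0.7))
```

View pics/crop1.png

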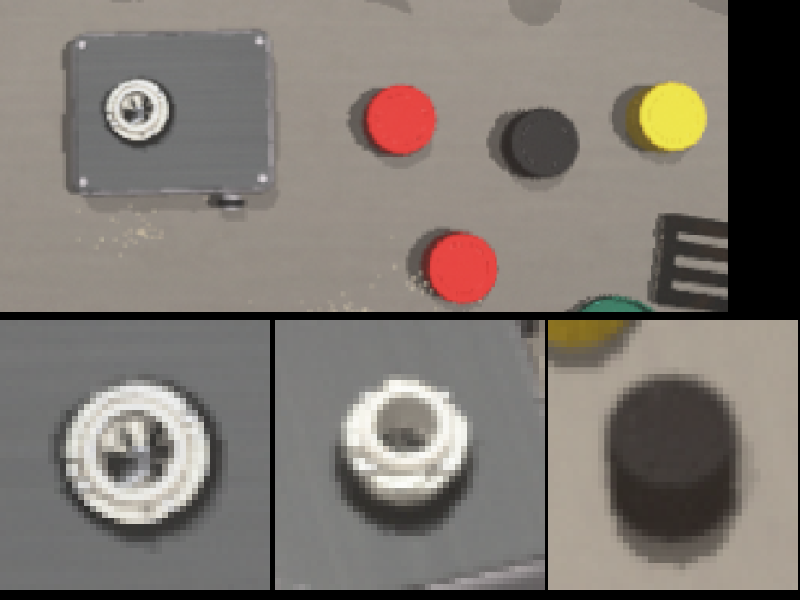

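The crop shows the black cap at top (428,280), beside the red and yellow ones, and side (335,182). It is the one meant. The neck's bore is at top (273,267) and side (357,279). My mask split the cap, so I'll refine on the top-face discs.

```bash
python3 - <<'E'
from h import *
T,S=cam("top"),cam("side")
def mask(c,bx,th):
    x0,y0,x1,y1=bx;im=c["image"][y0:y1,x0:x1];m=((im.max(2)<th)).astype(np.uint8)
    n,l,st,ce=cv2.connectedComponentsWithStats(m);i=1+st[1:,4].argmax();return st[i],ce[i]+[x0,y0]
print(T["image"][280,400:460].max(1).tolist());print(S["image"][165:206,335].max(1).tolist())
for th in(70,78,85): print(th,mask(T,(405,255,455,305),th),mask(S,(315,165,356,206),th))
def tri(p,q):
    o1,d1=ray(T,p);o2,d2=ray(S,q);t=np.linalg.lstsq(np.c_[d1,-d2],o2-o1,rcond=None)[0]
    x,y=o1+d1*t[0],o2+d2*t[1];return ((x+y)/2).round(1),np.linalg.norm(x-y).round(1)
print("cap",onz(T,(428.8,279.8),40),onz(S,(334.8,181.6),40),tri((428.8,279.8),(334.8,181.6)))
print("rim",onz(T,(273,266.7),98),onz(S,(356.8,279.3),98),tri((273,266.7),(356.8,279.3)))
# tank corner screws (top view) at z=60
for p in((83,45),(261,41),(262,181),(84,183)): print(onz(T,(220+p[0]/2.6,225+p[1]/2.6),60).round(1))
for n,p in(("cap",(485,-159,40)),("rim",(505,138,98)),("jig?",(0,0,0))): print(n,proj(T,p),proj(S,p))
E
```

```text
[151, 151, 153, 154, 153, 153, 154, 113, 97, 98, 97, 97, 72, 51, 48, 46, 49, 70, 73, 73, 75, 72, 72, 71, 72, 71, 72, 72, 71, 70, 70, 71, 70, 71, 71, 69, 70, 69, 69, 71, 70, 72, 99, 156, 155, 154, 155, 154, 155, 154, 154, 154, 154, 154, 154, 155, 154, 154, 154, 154]
[170, 172, 171, 171, 171, 172, 172, 158, 106, 67, 63, 65, 66, 65, 65, 66, 66, 64, 65, 65, 65, 64, 67, 67, 59, 50, 47, 49, 49, 49, 49, 51, 63, 94, 100, 107, 149, 169, 172, 171, 172]
70 (array([  7,  12,  20,  26, 144], dtype=int32), array([418.40972222, 281.375     ])) (array([ 10,   9,  20,  24, 375], dtype=int32), array([334.38666667, 185.77866667]))
78 (array([  7,  12,  30,  26, 617], dtype=int32), array([426.52025932, 279.81361426])) (array([ 10,   9,  20,  24, 403], dtype=int32), array([334.44168734, 185.58560794]))
85 (array([  7,  12,  30,  27, 643], dtype=int32), array([426.54432348, 279.89424572])) (array([ 10,   9,  20,  24, 413], dtype=int32), array([334.44309927, 185.59806295]))
cap [ 483.97320911 -183.88031647   40.        ] [ 484.42843427 -181.98738603   40.        ] (array([ 484. , -184.7,   36.2]), np.float64(0.4))
rim [504.30628276 137.84433069  98.        ] [504.93542421 140.88857041  98.        ] (array([504.4, 138.4,  92.8]), np.float64(0.6))
[556.8 185.2  60. ]
[561.4  44.3  60. ]
[451.1  42.7  60. ]
[448.1 181.8  60. ]
cap (np.float64(417.0210624246751), np.float64(279.2235883840819)) (np.float64(336.4772708892393), np.float64(188.45892332572288))
rim (np.float64(272.92762600950783), np.float64(266.346896413947)) (np.float64(356.47859739028206), np.float64(278.2112233384267))
jig? (np.float64(338.7006151312679), np.float64(510.8558755146153)) (np.float64(521.4187976507259), np.float64(213.00209028652367))
```

Emit:
{"fn": "carry_out", "kwargs": {"targets": [0, 0, -13, 2.5, -3.9, 0, 95, 0, 0, -20, 4.9, -7.8, 0, 95, 0, 0, -25, 4.9, -7.8, 0, 95, 0, 0, -32, 4.9, -7.8, 0, 95, 0, 0, -40, 6.5, -10, 0, 95, 0, 0, -48, 8.4, -12.2, 0, 95, 0, 0, -52, 10.3, -14.5, 0, 95, 0, 0, -52, 10.3, -14.5, 0, 95]}}

```text
clock: 1.1
ee_pos: [313.0, -240.5, 225.8]
ee_rot: [0.001, 0.825, 0.566, 0.0]
wrist_force: [2.0, -0.6, -0.4]
grip_width: 94.8
grip_force: 0.0
```

```bash
cat >> h.py <<'E'
from scipy.spatial.transform import Rotation as R
def go(p,yaw=None,o=None):
    o=o or get_obs();q=np.array(o["ee_rot"]);r=R.from_quat(q[[1,2,3,0]]);M=r.as_matrix()
    y=np.degrees(np.arctan2(M[1,0],M[0,0]))
    print("pos",np.round(o["ee_pos"],1),"yaw",y.round(1),"tilt",np.degrees(np.arccos(-M[2,2])).round(2),"q6",np.degrees(o["joint_pos"][5]).round(1),"t",o["clock"])
    print("units",(M.T@(np.array(p)-o["ee_pos"])/25).round(3),"wz",None if yaw is None else (y-yaw).round(2))
E
python3 -c "
from h import *
go((484,-183.5,90),69);go((484,-183.5,17),69)"
```

```text
pos [ 313.  -240.5  225.8] yaw 68.9 tilt 0.07 q6 -24.2 t 1.1
units [4.591 5.554 5.437] wz -0.1
pos [ 313.  -240.5  225.8] yaw 68.9 tilt 0.07 q6 -24.2 t 1.1
units [4.592 5.551 8.357] wz -0.1
```

Emit:
{"fn": "carry_out", "kwargs": {"targets": [0, 0, 0, 1.5, 1.85, 0, 95, 0, 0, 0, 3.0, 3.7, 1, 95, 0, 0, 0, 4.6, 5.55, 2, 95, 0, 0, 0, 4.6, 5.55, 3.5, 95, 0, 0, 0, 4.6, 5.55, 5.4, 95, 0, 0, 0, 4.6, 5.55, 5.4, 95, 0, 0, 0, 4.6, 5.55, 5.4, 95]}}

```text
clock: 1.8
ee_pos: [482.1, -184.2, 88.8]
ee_rot: [-0.002, 0.825, 0.566, -0.001]
wrist_force: [-0.7, 0.2, 1.1]
grip_width: 95.2
grip_force: 0.0
```

```bash
python3 -c "
from h import *
T,S=cam('top'),cam('side')
go((484,-183.5,90),69);go((484,-183.5,17),69)
W=np.hstack([cv2.resize(T['image'][200:340,360:500],(400,400),interpolation=3),cv2.resize(S['image'][115:255,265:405],(400,400),interpolation=3)]);save('over.png',W)"
```

```text
pos [ 484.5 -185.9   92.9] yaw 68.8 tilt 0.17 q6 -5.8 t 1.9
units [ 0.083 -0.053  0.114] wz -0.15
pos [ 484.5 -185.9   92.9] yaw 68.8 tilt 0.17 q6 -5.8 t 1.9
units [ 0.084 -0.061  3.034] wz -0.15
```

View pics/over.png

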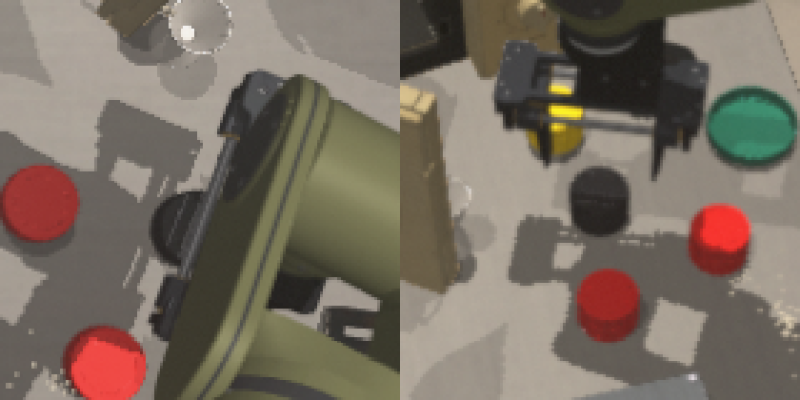

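The top view shows the gripper straddling the cap at crop (190,225). The side view shows the cap at crop (600,200), between and below the fingers, with the neighbouring caps clear. I'll descend.

Emit:
{"fn": "carry_out", "kwargs": {"targets": [0, 0, 0, 0.04, -0.03, 1, 95, 0, 0, 0, 0.04, -0.03, 2, 95, 0, 0, 0, 0.04, -0.03, 2.6, 95, 0, 0, 0, 0.04, -0.03, 2.9, 95, 0, 0, 0, 0.04, -0.03, 2.9, 95, 0, 0, 0, 0.04, -0.03, 2.9, 95]}}

```text
clock: 2.5
ee_pos: [484.3, -184.4, 19.6]
ee_rot: [0.001, 0.825, 0.565, 0.001]
wrist_force: [1.0, -0.3, -0.3]
grip_width: 94.9
grip_force: 0.0
```

```bash
python3 -c "
from h import *
T,S=cam('top'),cam('side')
go((484,-183.5,17),69)
save('low.png',cv2.resize(S['image'][135:235,285:385],(500,500),interpolation=3))"
```

```text
pos [ 484.4 -184.3   19.6] yaw 68.9 tilt 0.14 q6 -5.7 t 2.6
units [ 0.025 -0.025  0.103] wz -0.11
```

View pics/low.png

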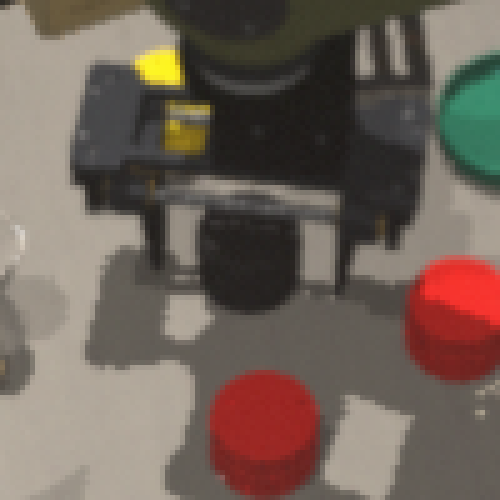

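The fingers straddle the cap: they are at crop x 155 and 342, and the cap is centred at 248. I'll close now.

Emit:
{"fn": "carry_out", "kwargs": {"targets": [0, 0, 0, 0.02, 0, 0.1, 70, 0, 0, 0, 0.02, 0, 0.1, 50, 0, 0, 0, 0.02, 0, 0.1, 40, 0, 0, 0, 0.02, 0, 0.1, 40, 0, 0, 0, 0.02, 0, 0.1, 40, 0, 0, 0, 0.02, 0, 0.1, 40, 0, 0, 0, 0.02, 0, 0.1, 40, 0, 0, 0, 0.02, 0, 0.1, 40]}}

```text
clock: 3.4
ee_pos: [483.5, -183.3, 15.6]
ee_rot: [0.0, 0.825, 0.566, 0.0]
wrist_force: [-0.3, 0.7, 0.8]
grip_width: 55.7
grip_force: 30.0
```

Emit:
{"fn": "carry_out", "kwargs": {"targets": [0, 0, 0, 0, 0, -1, 40, 0, 0, 0, 0, 0, -2.8, 40, 0, 0, 0, 0, 0, -4.6, 40, 0, 0, -6, 1.5, -0.5, -5.3, 40, 0, 0, -12, 3.2, -1, -5.3, 40, 0, 0, -18, 4.9, -1.5, -5.3, 40, 0, 0, -24, 6.6, -2.1, -5.3, 40, 0, 0, -30, 8.3, -2.6, -5.3, 40]}}

```text
clock: 4.2
ee_pos: [497.2, 35.4, 148.2]
ee_rot: [0.0, 0.649, 0.761, 0.0]
wrist_force: [0.4, -0.5, -0.1]
grip_width: 55.1
grip_force: 30.0
```

```bash
python3 -c "
from h import *
go((504.6,138.8,140),105)"
```

```text
pos [497.2  35.4 148.2] yaw 99.1 tilt 0.02 q6 -11.2 t 4.2
units [4.037 0.948 0.329] wz -5.88
```

Emit:
{"fn": "carry_out", "kwargs": {"targets": [0, 0, -2, 1.4, 0.3, 0, 40, 0, 0, -4, 2.8, 0.6, 0, 40, 0, 0, -6, 4.0, 0.95, 0.2, 40, 0, 0, -6, 4.0, 0.95, 0.35, 40, 0, 0, -6, 4.0, 0.95, 0.35, 40, 0, 0, -6, 4.0, 0.95, 0.35, 40]}}

```text
clock: 4.8
ee_pos: [505.4, 135.4, 139.1]
ee_rot: [-0.0, 0.61, 0.793, -0.0]
wrist_force: [0.6, -0.4, -0.6]
grip_width: 55.4
grip_force: 30.0
```

```bash
python3 -c "
from h import *
T,S=cam('top'),cam('side')
go((504.6,138.8,132),105)
print(get_obs()['wrist_force'],get_obs()['torque'])
save('neck.png',np.hstack([cv2.resize(T['image'][225:305,230:310],(400,400),interpolation=3),cv2.resize(S['image'][235:315,315:395],(400,400),interpolation=3)]))
for p in((504.6,138.8,98),(504.6,138.8,115),(504.6,138.8,140)): print(proj(T,p),proj(S,p))
"
```

```text
pos [505.7 135.2 139.5] yaw 104.8 tilt 0.01 q6 -5.7 t 4.9
units [ 0.151 -0.005  0.3  ] wz -0.2
[-0.1369879  -0.57126366 -0.07337538] [ 0.01894928 -0.15380185  0.00692591]
(np.float64(272.5169603849464), np.float64(266.545678865046)) (np.float64(356.7273612553096), np.float64(278.48043955795396))
(np.float64(271.83627206458345), np.float64(265.9185752719411)) (np.float64(357.0252721631871), np.float64(275.25139762388085))
(np.float64(270.7891961097386), np.float64(264.95385981630716)) (np.float64(357.47552697659495), np.float64(270.3628702581488))
```

View pics/neck.png

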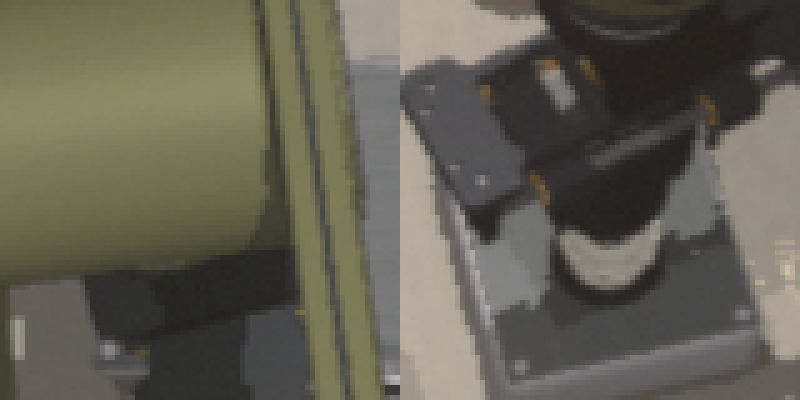

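The side view shows the white neck at crop (610,265), directly under the gripped cap, so x agrees. The measured TCP is 3.6 mm short in y. I'll correct that and lower to just over the rim.

Emit:
{"fn": "carry_out", "kwargs": {"targets": [0, 0, 0, 0.15, 0, 0.3, 40, 0, 0, 0, 0.15, 0, 0.7, 40, 0, 0, 0, 0.15, 0, 1.0, 40, 0, 0, 0, 0.15, 0, 1.0, 40, 0, 0, 0, 0.15, 0, 1.0, 40]}}

```text
clock: 5.4
ee_pos: [504.3, 139.7, 113.8]
ee_rot: [-0.0, 0.61, 0.793, -0.0]
wrist_force: [-1.6, 0.3, 0.4]
grip_width: 55.2
grip_force: 30.0
```

```bash
cat >> h.py <<'E'
def st():
    o=get_obs();go((504.6,138.8,106),105,o);print("F",np.round(o["wrist_force"],2),"M",np.round(o["torque"],3),o["grip_width"])
E
python3 -c "
from h import *
S=cam('side');st()
a=np.linspace(0,6.28,9)
o=get_obs();p=o['ee_pos']
q=[proj(S,(p[0]+28*np.cos(t),p[1]+28*np.sin(t),p[2]+3-20)) for t in a];print(np.round(q,1).tolist())
I=S['image'];c=cv2.resize(I[250:310,325:385],(600,600),interpolation=3)
for t in np.linspace(0,6.28,60):
    u,v=proj(S,(p[0]+28*np.cos(t),p[1]+28*np.sin(t),p[2]-17));cv2.circle(c,(int((u-325+.5)*10),int((v-250+.5)*10)),1,(0,255,0),-1)
    u,v=proj(S,(504.6+19*np.cos(t),138.8+19*np.sin(t),60));cv2.circle(c,(int((u-325+.5)*10),int((v-250+.5)*10)),1,(255,0,255),-1)
save('n2.png',c)
"
```

```text
pos [504.7 139.8 114.3] yaw 104.9 tilt 0.01 q6 -5.3 t 5.45
units [-0.037 -0.014  0.333] wz -0.11
F [ 0.77 -0.27 -1.5 ] M [-0.012 -0.13  -0.01 ] 55.283444825590244
[[345.0, 281.3], [350.5, 288.2], [359.6, 289.7], [367.1, 284.9], [368.5, 276.7], [363.0, 269.9], [354.0, 268.5], [346.5, 273.2], [345.0, 281.3]]
```

View pics/n2.png

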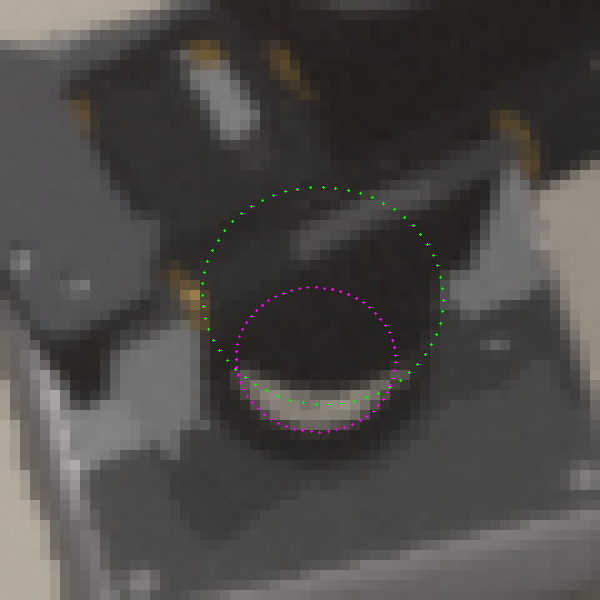

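Predicted and seen outlines agree within about 1 px: the cap's edge is at row 396 against 404 predicted, and the neck base matches. I'll now lower gently to contact.

Emit:
{"fn": "carry_out", "kwargs": {"targets": [0, 0, 0, -0.02, 0, 0.1, 40, 0, 0, 0, -0.02, 0, 0.2, 40, 0, 0, 0, -0.02, 0, 0.28, 40, 0, 0, 0, -0.02, 0, 0.28, 40]}}

```text
clock: 5.85
ee_pos: [504.6, 139.3, 107.0]
ee_rot: [-0.0, 0.61, 0.793, -0.0]
wrist_force: [-0.6, 0.6, -0.1]
grip_width: 55.1
grip_force: 30.0
```

```bash
python3 -c "
from h import *
st()"
```

```text
pos [504.6 139.3 107. ] yaw 104.9 tilt 0.03 q6 -5.3 t 5.85
units [-0.018 -0.004  0.042] wz -0.11
F [-0.55  0.56 -0.05] M [-0.009 -0.047 -0.006] 55.07205463073646
```

Emit:
{"fn": "carry_out", "kwargs": {"targets": [0, 0, 0, 0, 0, 0.04, 40, 0, 0, 0, 0, 0, 0.06, 40, 0, 0, 0, 0, 0, 0.06, 40]}}

```text
clock: 6.15
ee_pos: [504.8, 139.3, 105.9]
ee_rot: [-0.0, 0.61, 0.793, -0.0]
wrist_force: [-0.5, -0.7, -0.9]
grip_width: 55.2
grip_force: 30.0
```

Emit:
{"fn": "carry_out", "kwargs": {"targets": [0, 0, 0, 0, 0, 0.03, 40, 0, 0, 0, 0, 0, 0.06, 40, 0, 0, 0, 0, 0, 0.06, 40]}}

```text
clock: 6.45
ee_pos: [504.7, 139.3, 104.3]
ee_rot: [-0.0, 0.61, 0.793, -0.0]
wrist_force: [-0.5, -0.6, -1.4]
grip_width: 55.5
grip_force: 30.0
```

Emit:
{"fn": "carry_out", "kwargs": {"targets": [0, 0, 0, 0, 0, 0.03, 40, 0, 0, 0, 0, 0, 0.06, 40, 0, 0, 0, 0, 0, 0.06, 40]}}

```text
clock: 6.75
ee_pos: [504.9, 139.3, 103.2]
ee_rot: [0.0, 0.61, 0.793, 0.0]
wrist_force: [-1.1, -0.6, 2.5]
grip_width: 55.4
grip_force: 30.0
```

Emit:
{"fn": "carry_out", "kwargs": {"targets": [0, 0, 0, 0, 0, 0.04, 40, 0, 0, 0, 0, 0, 0.04, 40, 0, 0, 0, 0, 0, 0.04, 40]}}

```text
clock: 7.05
ee_pos: [505.1, 139.3, 102.8]
ee_rot: [0.0, 0.609, 0.793, 0.0]
wrist_force: [-2.0, -0.4, 5.5]
grip_width: 55.2
grip_force: 30.0
```

```bash
python3 -c "
from h import *
st()"
```

```text
pos [505.1 139.3 102.8] yaw 104.9 tilt 0.03 q6 -5.3 t 7.05
units [-0.012 -0.026 -0.127] wz -0.11
F [-1.96 -0.41  5.49] M [-0.029  0.265  0.015] 55.15297506261515
```

Contact at 5.5 N with the cap's centre about 8 mm above the rim, so the pins are on a ridge (crossed). I'll turn anticlockwise, letting it climb.

Emit:
{"fn": "carry_out", "kwargs": {"targets": [0, 0, -4, 0, -0.02, -0.02, 40, 0, 0, -8, 0, -0.02, -0.035, 40, 0, 0, -12, 0, -0.02, -0.05, 40, 0, 0, -16, 0, -0.02, -0.065, 40, 0, 0, -20, 0, -0.02, -0.08, 40, 0, 0, -20, 0, -0.02, -0.08, 40]}}

```text
clock: 7.65
ee_pos: [504.2, 139.1, 103.6]
ee_rot: [-0.0, 0.463, 0.887, -0.0]
wrist_force: [-0.6, 0.8, -0.2]
grip_width: 55.8
grip_force: 30.0
```

```bash
python3 -c "
from h import *
st()"
```

```text
pos [504.2 139.1 103.6] yaw 124.9 tilt 0.01 q6 -25.3 t 7.65
units [-0.021  0.005 -0.094] wz 19.88
F [-0.6   0.82 -0.21] M [-0.016 -0.131 -0.049] 55.82410018431558
```

Emit:
{"fn": "carry_out", "kwargs": {"targets": [0, 0, 0, 0, 0, 0.04, 40, 0, 0, 0, 0, 0, 0.08, 40, 0, 0, 0, 0, 0, 0.08, 40]}}

```text
clock: 7.95
ee_pos: [504.1, 139.1, 101.6]
ee_rot: [-0.0, 0.463, 0.886, -0.0]
wrist_force: [-0.1, 0.2, -0.4]
grip_width: 55.2
grip_force: 30.0
```

Emit:
{"fn": "carry_out", "kwargs": {"targets": [0, 0, 0, 0, 0, 0.04, 40, 0, 0, 0, 0, 0, 0.08, 40, 0, 0, 0, 0, 0, 0.08, 40]}}

```text
clock: 8.25
ee_pos: [504.2, 139.2, 99.7]
ee_rot: [-0.0, 0.463, 0.887, -0.0]
wrist_force: [0.3, -0.2, -0.9]
grip_width: 55.7
grip_force: 30.0
```

Emit:
{"fn": "carry_out", "kwargs": {"targets": [0, 0, 0, 0, 0, 0.04, 40, 0, 0, 0, 0, 0, 0.06, 40, 0, 0, 0, 0, 0, 0.06, 40]}}

```text
clock: 8.55
ee_pos: [504.2, 139.2, 98.3]
ee_rot: [-0.0, 0.463, 0.887, -0.0]
wrist_force: [0.5, 0.4, 0.4]
grip_width: 55.7
grip_force: 30.0
```

Emit:
{"fn": "carry_out", "kwargs": {"targets": [0, 0, 0, 0, 0, 0.03, 40, 0, 0, 0, 0, 0, 0.06, 40, 0, 0, 0, 0, 0, 0.06, 40]}}

```text
clock: 8.85
ee_pos: [504.5, 139.2, 97.3]
ee_rot: [0.0, 0.463, 0.887, 0.0]
wrist_force: [-1.2, -0.6, 2.2]
grip_width: 55.8
grip_force: 30.0
```

```bash
python3 -c "
from h import *
st()"
```

```text
pos [504.5 139.2  97.3] yaw 124.9 tilt 0.02 q6 -25.3 t 8.85
units [-0.015 -0.006 -0.348] wz 19.89
F [-1.21 -0.63  2.18] M [-0.067  0.027  0.011] 55.847829036065846
```

The cap dropped 5.5 mm into the gap, to ready height. I'll screw clockwise gently.

Emit:
{"fn": "carry_out", "kwargs": {"targets": [0, 0, 4, 0, -0.01, 0.01, 40, 0, 0, 8, 0, -0.01, 0.02, 40, 0, 0, 12, 0, -0.01, 0.03, 40, 0, 0, 15, 0, -0.01, 0.04, 40, 0, 0, 15, 0, -0.01, 0.04, 40]}}

```text
clock: 9.35
ee_pos: [504.1, 139.2, 95.9]
ee_rot: [-0.0, 0.574, 0.819, 0.0]
wrist_force: [0.1, 0.6, 0.5]
grip_width: 55.4
grip_force: 30.0
```

```bash
python3 -c "
from h import *
st()"
```

```text
pos [504.1 139.2  95.9] yaw 109.9 tilt 0.02 q6 -10.4 t 9.35
units [-0.021  0.012 -0.404] wz 4.89
F [0.13 0.64 0.46] M [ 0.142 -0.087 -0.038] 55.41697754690867
```

Emit:
{"fn": "carry_out", "kwargs": {"targets": [0, 0, 4, 0, 0, 0.03, 40, 0, 0, 8, 0, 0, 0.05, 40, 0, 0, 12, 0, 0, 0.07, 40, 0, 0, 16, 0, 0, 0.09, 40, 0, 0, 20, 0, 0, 0.1, 40, 0, 0, 20, 0, 0, 0.1, 40]}}

```text
clock: 9.95
ee_pos: [504.3, 139.4, 93.7]
ee_rot: [-0.0, 0.707, 0.707, 0.0]
wrist_force: [0.7, 2.1, 0.3]
grip_width: 55.6
grip_force: 30.0
```

```bash
python3 -c "
from h import *
st()"
```

```text
pos [504.3 139.4  93.7] yaw 90.0 tilt 0.06 q6 9.6 t 9.95
units [-0.023  0.011 -0.493] wz -15.05
F [0.68 2.13 0.31] M [ 0.318 -0.098  0.001] 55.60820758449822
```

Emit:
{"fn": "carry_out", "kwargs": {"targets": [0, 0, 4, 0, 0, 0.02, 40, 0, 0, 8, 0, 0, 0.04, 40, 0, 0, 12, 0, 0, 0.06, 40, 0, 0, 15, 0, 0, 0.08, 40, 0, 0, 15, 0, 0, 0.08, 40]}}

```text
clock: 10.45
ee_pos: [504.6, 139.4, 92.0]
ee_rot: [-0.0, 0.793, 0.609, 0.001]
wrist_force: [-1.0, 2.5, 2.2]
grip_width: 55.2
grip_force: 30.0
```

```bash
python3 -c "
from h import *
st()"
```

```text
pos [504.6 139.4  92. ] yaw 75.0 tilt 0.09 q6 24.5 t 10.45
units [-0.024  0.007 -0.562] wz -30.0
F [-1.04  2.51  2.2 ] M [ 0.436 -0.115  0.029] 55.1971643407607
```

Emit:
{"fn": "carry_out", "kwargs": {"targets": [0, 0, 4, 0.01, 0, 0.02, 40, 0, 0, 7, 0.02, 0, 0.03, 40, 0, 0, 10, 0.02, 0, 0.04, 40, 0, 0, 10, 0.02, 0, 0.04, 40]}}

```text
clock: 10.85
ee_pos: [505.1, 139.5, 91.4]
ee_rot: [0.001, 0.843, 0.538, 0.001]
wrist_force: [0.1, 1.3, 5.9]
grip_width: 55.3
grip_force: 30.0
```

```bash
python3 -c "
from h import *
st()"
```

```text
pos [505.1 139.5  91.4] yaw 65.0 tilt 0.12 q6 34.6 t 10.85
units [-0.034 -0.007 -0.583] wz -39.97
F [0.05 1.31 5.85] M [ 0.01  -0.08  -0.006] 55.30570538634158
```

Emit:
{"fn": "carry_out", "kwargs": {"targets": [0, 0, 3, 0, 0, 0, 40, 0, 0, 6, 0, 0, 0, 40, 0, 0, 6, 0, 0, 0, 40]}}

```text
clock: 11.15
ee_pos: [505.2, 139.5, 91.4]
ee_rot: [0.001, 0.87, 0.493, 0.001]
wrist_force: [0.0, 0.4, 5.7]
grip_width: 55.7
grip_force: 30.0
```

```bash
python3 -c "
from h import *
st()"
```

```text
pos [505.2 139.5  91.4] yaw 59.0 tilt 0.14 q6 40.5 t 11.15
units [-0.037 -0.006 -0.583] wz -45.96
F [0.   0.41 5.67] M [ 0.026 -0.166  0.05 ] 55.716387962500995
```

Emit:
{"fn": "carry_out", "kwargs": {"targets": [0, 0, 2, 0, 0, 0, 40, 0, 0, 4, 0, 0, 0, 40, 0, 0, 4, 0, 0, 0, 40]}}

```text
clock: 11.45
ee_pos: [505.3, 139.6, 91.4]
ee_rot: [0.0, 0.887, 0.462, 0.001]
wrist_force: [1.6, 0.8, 5.2]
grip_width: 55.3
grip_force: 30.0
```

```bash
python3 -c "
from h import *
st()"
```

```text
pos [505.3 139.6  91.4] yaw 55.1 tilt 0.14 q6 44.5 t 11.45
units [-0.041 -0.002 -0.586] wz -49.93
F [1.58 0.77 5.21] M [ 0.135 -0.227  0.123] 55.32445428724757
```

Moment is rising (0.12 N m) at home depth. A little more to make it snug.

Emit:
{"fn": "carry_out", "kwargs": {"targets": [0, 0, 1, 0, 0, 0, 40, 0, 0, 2, 0, 0, 0, 40, 0, 0, 2, 0, 0, 0, 40]}}

```text
clock: 11.75
ee_pos: [505.3, 139.7, 91.4]
ee_rot: [0.0, 0.895, 0.447, 0.001]
wrist_force: [1.2, 1.3, 6.2]
grip_width: 55.7
grip_force: 30.0
```

```bash
python3 -c "
from h import *
st()"
```

```text
pos [505.3 139.7  91.4] yaw 53.1 tilt 0.16 q6 46.5 t 11.75
units [-0.046 -0.    -0.585] wz -51.91
F [1.24 1.33 6.24] M [ 0.192 -0.261  0.173] 55.67730324587161
```

Emit:
{"fn": "carry_out", "kwargs": {"targets": [0, 0, 1, 0, 0, 0, 40, 0, 0, 2, 0, 0, 0, 40, 0, 0, 2, 0, 0, 0, 40, 0, 0, 2, 0, 0, -0.03, 40, 0, 0, 2, 0, 0, -0.03, 60, 0, 0, 2, 0, 0, -0.03, 80, 0, 0, 2, 0, 0, -0.03, 85, 0, 0, 2, 0, 0, -0.03, 85]}}

```text
clock: 12.55
ee_pos: [503.5, 139.3, 90.4]
ee_rot: [-0.0, 0.903, 0.43, -0.001]
wrist_force: [-0.5, 0.1, 0.5]
grip_width: 78.7
grip_force: 0.0
```

```bash
python3 -c "
from h import *
st()"
```

```text
pos [503.5 139.3  90.4] yaw 50.9 tilt 0.11 q6 48.7 t 12.55
units [ 0.012  0.046 -0.623] wz -54.1
F [-0.46  0.14  0.5 ] M [ 0.003 -0.064 -0.008] 78.67441874939217
```

Emit:
{"fn": "carry_out", "kwargs": {"targets": [0, 0, 0, 0, 0, -0.3, 85, 0, 0, 0, 0, 0, -1.2, 85, 0, 0, 0, 0, 0, -3, 85, 0, 0, 0, 0, 0, -5, 85, 0, 0, 0, -1.2, -1.5, -5.2, 85, 0, 0, 0, -2.4, -3, -5.2, 85, 0, 0, 0, -3.8, -4.7, -5.2, 85, 0, 0, 0, -3.8, -4.7, -5.2, 85]}}

```text
clock: 13.35
ee_pos: [349.3, 139.8, 221.1]
ee_rot: [-0.0, 0.903, 0.43, 0.001]
wrist_force: [0.2, -0.1, 0.1]
grip_width: 85.0
grip_force: 0.0
```

```bash
python3 -c "
from h import *
T,S=cam('top'),cam('side');st()
def tri(p,q):
    o1,d1=ray(T,p);o2,d2=ray(S,q);t=np.linalg.lstsq(np.c_[d1,-d2],o2-o1,rcond=None)[0];return ((o1+d1*t[0]+o2+d2*t[1])/2).round(1)
for c,b in((T,(250,245,295,290)),(S,(335,250,380,310))):
    I=c['image'][b[1]:b[3],b[0]:b[2]];m=((I.max(2)<82)&(I.max(2)>60)).astype(np.uint8);n,l,s,ce=cv2.connectedComponentsWithStats(m);i=1+s[1:,4].argmax();e=ce[i]+[b[0],b[1]];print(e,s[i],onz(c,e,116).round(1))
save('end.png',np.hstack([cv2.resize(T['image'][215:315,220:320],(400,400),interpolation=3),cv2.resize(S['image'][230:330,305:405],(400,400),interpolation=3)]))
print(proj(T,(504.6,138.8,116)),proj(S,(504.6,138.8,116)))"
```

```text
pos [352.6 140.  222. ] yaw 50.9 tilt 0.18 q6 52.6 t 13.45
units [3.782 4.743 4.658] wz -54.06
F [ 0.95 -0.67 -0.33] M [ 0.007 -0.121  0.018] 85.18215795545606
[269.58149171 266.22513812] [  3   7  35  31 724] [503.9 143.1 116. ]
[357.03053435 275.6437659 ] [ 10  16  25  23 393] [505.  140.2 116. ]
(np.float64(271.79546212667833), np.float64(265.88097686223864)) (np.float64(357.0430015459629), np.float64(275.0590930417585))
```

View pics/end.png

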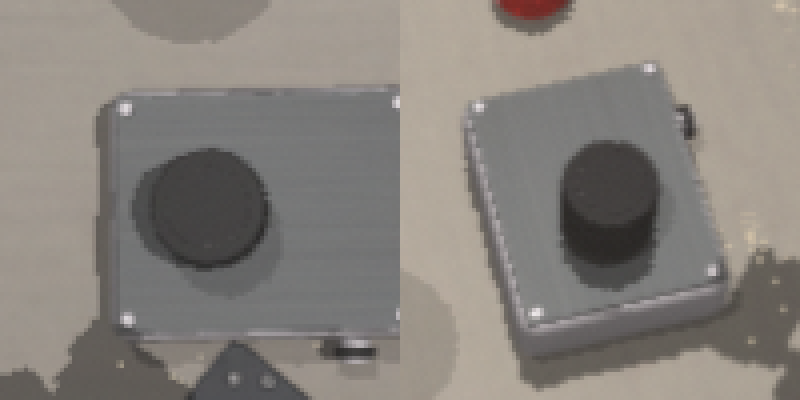

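The cap sits level on the neck: top centre at about (272.5,266.5) and side at about (358,275.7), each within about 1 px of the predicted home position. The gripper is clear, so I'll hand in.

```bash
python3 -c "
from h import *
print(ticket.sign_off())"
```

```text
the job is handed in; nothing more can be done
None
```

I screwed the black cap fully home on the filler neck until it was snug, let go, moved the arm clear and handed the job in at about 13.5 s; I was not shown the verdict.

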